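Zero the tablet mill and set it four clicks open

ROBOT

A 7-joint arm with a two-finger parallel gripper is mounted at the origin on the work surface. World frame = base frame: x ahead of the robot, y to its left, z up, the work surface at z = 0. Lengths are in m, angles in rad, forces in N, time in s.
With the tool pointing down it reaches from about 0.425 to 0.875 m from the base axis. Payload 9.9 kg.
Tool frame: the origin (TCP) lies at the very end of the fingers, on their centre line; the grasp point (between the pads) lies 19 mm behind it (robot.grasp_offset is the z of the grasp point in the tool frame, in m); z points along the fingers, y is the line along which they close (so a half turn about z gives the same grasp; the last joint's range is limited). The gripper opens to 85 mm and grips with 20 to 120 N. Pads are 22 mm wide; open, the fingers measure 114 mm over their backs; the gripper's body (76 mm by 85 mm) begins 54 mm behind the grasp point. The pads swing forward as they close: fully open they stand 13 mm farther back than shut.
Start: joints at [1.062, 0.576, 0.025, 1.437, -0.015, 1.129, -0.057], TCP at [0.278, -0.615, 0.231] pointing down, gripper open.
Joint ranges: [-2.76, 2.76], [-0.34, 2.15], [-1.52, 1.57], [0.19, 2.46], [-1.09, 4.23], [0.17, 1.99], [-2.82, 2.82]. Speed limits (rad/s): [2.22, 2.22, 3.01, 3.01, 3.14, 3.14, 3.14].

INTERFACE

Orientations are given as [roll, pitch, yaw] about the fixed x, y, z axes, in that order (R = Rz(yaw) Ry(pitch) Rx(roll)).
In Python, from cell import robot gives the robot as it stands.
- The arm moves only by the tool move_arm, never from a script. Its argument "deltas" is a list of rows, each a list of 5 numbers: the finger opening in m, from 0 to 0.0854, then the shift along the tool's x, y, z in m, then the turn about the tool's z in rad. A call has 1 to 20 rows; each row shifts and turns the commanded pose from where the row before left it, along the tool's axes as they then stand; what a row does not reach is not made up. A row lasts 1/12 s, in which the tool goes at most 41.7 mm and 7.16 degrees, less where a joint would pass 70% of its speed; a pose out of reach is approached as far as the arm can. A call is refused whole if a number of a shift passes 0.0417 or a number of a turn 0.125, either way. A call with a gripper value outside its range is refused whole. The fingers move at their own pace and stop on an object; the grip force is fixed at half the most. Time passes only in rows, so rows that do not move let the fingers close. It gives the time, the measured TCP pose, the force, the opening and the grip force at its end, in the units of the state.
- robot.state(): the state, without advancing time (a new reading comes with each control period).
- robot.camera(name): name is "scene" or "top" or "wrist"; returns (picture, depth): 420x560x3 uint8, red, green, blue; 420x560 float32, m along the optical axis (not along the pixel's ray), 0 where there is no reading.
- robot.camera_info(name): a dict with "camera_matrix" (3x3 intrinsics, pixels), "k1" (the pictures are not rectified: a ray, as slopes to the right and down, at radius r is drawn at 1 + k1 r^2 times it, then the intrinsics apply), "pose" (4x4, takes a point from camera to world coordinates); the wrist camera has in their place "hand_eye" (4x4, takes a point from camera to tool coordinates, whose origin is the TCP and whose axes are the flange's). Camera axes: x right, y up, looking along -z (the intrinsics and any distortion apply to the point x, -y, -z); pixel columns grow to the right and rows downward; lengths in m; the calibration is good to about 2 mm. A picture is of the moment at which its call begins: read the wrist's pose just before it. camera_info takes no time and is no camera call.
- robot.job_done(): hands the job in; it is judged then, once.
Trained networks look in the newest picture that a camera, given by its name, has taken for a name from the list of things; names that differ only in an ending like _2 or _b are one class to them, and where a whole thing is asked for, a point or a joint stands for the part that bears it (a point fixed in the world has none). Each returns a list of dicts, best first, with "p" (0 to 1); they miss things now and then, are a little off and sometimes report something else, mostly with a low value. They report only what shows in the picture. A call takes as long as a camera call. They do not tell look-alikes from the thing itself.
- robot.look_for(query, camera): "at" ([row, column] in pixels, amid what is visible of it).
- robot.regions_of(query, camera): "mask" (420x560 bool, what is visible of it) and "at" ([row, column] in pixels, amid what is visible of it).
The state is a dict: "time_s": time; "joint_pos": joint angles; "qvel": joint speeds; "joint_efforts": joint torques, N m; "tcp_pos": TCP position; "ee_rot": TCP orientation; "contact_force": force on the tool from outside, world axes, zero at the start; "moment": the same for the moment, N m; "finger_gap": opening from 0.0 (shut) to 1.0 (fully open); "gripper_force": force on a finger pad.
Only numpy, scipy, OpenCV 4.12 (cv2) and the standard library are available. Lean on these libraries where they do the work, as an engineer would, in place of code of your own. Each camera call takes 0.05 s, during which the arm holds its last target. There are 200 camera calls.

TASK

Set the tablet mill's grind: turn the knurled ring on its top clockwise (seen from above) until you feel the burrs touch, gently and without forcing it, then back the ring off anticlockwise by four clicks and let go. Leave the things standing round the mill where they are.

Things in the scene. Friction and masses are not known exactly. Their poses are not given: they have to be found in the camera images.
- ring_grip (a point): Adjustment ring of the tablet mill: round knurled aluminium collar, 56 mm across, 36 mm high, upright at the very top of the mill, with an open throat in its top. This point is on its axis, half-way up, 148 mm above the desk. Below it: a steel neck 40 mm across, then the white shoulder at 106 mm; nothing above it. It turns only about its vertical axis and can be gripped across any diameter.
- ring (a joint): Turning angle of the adjustment ring in rad, growing clockwise seen from above (closing the burrs); its zero says nothing about the burrs. The ring clicks every 15 degrees (24 a turn); a click takes up to about 0.1 N m to pass, and the released ring stays in its notch.
- mill: Tablet mill: white round device, 112 mm across its grey foot, 166 mm high, fixed to the desk. Origin under its centre, z up. Where its burrs touch differs each time (wear) and shows in no reading: 15 to 88 degrees clockwise of the ring's start, on a notch. From first touch the turning resistance climbs about 4.5 N m per rad on top of the clicks; over 0.7 N m is forcing it.
- jar: Amber tablet jar, 48 mm across, 75 mm high, near the mill; bystander. Origin under its centre.
- cup: Clear dosing cup, 54 mm across, 50 mm high, near the mill; bystander. Origin under its centre.
- tape: Roll of paper tape lying flat, 64 mm across, 25 mm high, near the mill; bystander. Origin under its centre.
- brush: Small cleaning brush lying near the mill, 150 mm long; bystander. Origin under its middle.
Things that resemble listed ones, but are neither listed nor needed, are in the scene too. Leave any purple look-alike of the mill alone.

How it is judged:
By the outcome, as a careful person would: the job done as asked, in the order asked, and still so for the second after the job is handed in, with the robot touching nothing.
It also fails if it takes over 64 s, if anything falls off the work surface, if the arm or the gripper's body presses on something with over 40 N, if the wrist force passes 120 N, or if a joint passes its speed limit or range.

## Working session

There is one attempt and no reset: what is moved stays moved. The work goes in short steps, Python scripts to look and compute and a tool call to move; the robot and the scene stay as the last step left them, time stands still between calls to the robot, and variables do not carry over. Pictures are saved under pics/ and viewed, at most 10 in all, crops included, and the job is handed in when it is done.

Besides the shell and the picture viewer there is one more tool, called after "Emit:" as name([rows], argument=value, ...), one row to a line, values as JSON. move_arm: Moves the arm, as the interface text tells. Its arguments: {"type":"object","properties":{"deltas":{"type":"array"}},"required":["deltas"]}

```bash
mkdir -p pics
cat > h.py <<'E'
import numpy as np, cv2
from cell import robot
from scipy.spatial.transform import Rotation as R
def pose(cam):
    i=robot.camera_info(cam)
    if 'pose' in i: return i, np.array(i['pose'])
    s=robot.state(); T=np.eye(4); T[:3,:3]=R.from_euler('xyz',s['ee_rot']).as_matrix(); T[:3,3]=s['tcp_pos']
    return i, T@np.array(i['hand_eye'])
def ray(i,T,rc):
    K=np.array(i['camera_matrix']); 
    p=cv2.undistortPoints(np.array([[[rc[1],rc[0]]]],float),K,np.array([i['k1'],0,0,0.]))[0,0]
    return T[:3,:3]@np.array([p[0],-p[1],-1])
def atz(i,T,rc,z):
    d=ray(i,T,rc); return T[:3,3]+d*(z-T[2,3])/d[2]
def atd(i,T,rc,dep):
    return T[:3,3]+ray(i,T,rc)*dep
def save(p,n): cv2.imwrite('pics/'+n,cv2.cvtColor(p,cv2.COLOR_RGB2BGR))
E
python3 - <<'E'
from h import *
s=robot.state(); print(s)
for c in ['top','scene']:
    p,d=robot.camera(c); save(p,c+'.png'); i,T=pose(c)
    for q in ['ring_grip','mill','jar','cup','tape','brush']:
        for r in robot.look_for(q,c)[:4]:
            a=r['at']; dd=d[int(a[0]),int(a[1])]
            print(c,q,round(r['p'],2),np.round(a),np.round(atd(i,T,a,dd),3) if dd>0 else None)
E
```

```text
{'time_s': 0.0, 'joint_pos': array([ 1.06221518,  0.57649222,  0.02484935,  1.43793638, -0.01500322,
        1.12900799, -0.05649355]), 'qvel': array([ 5.52516665e-04, -3.54227668e-04,  7.61141056e-05, -1.19480587e-04,
       -1.02996656e-04,  5.32504813e-04, -5.44751517e-05]), 'joint_efforts': array([ 7.26278704e-04, -7.65744209e+01,  2.25103162e+00, -2.85965002e+01,
        1.54775754e-02,  1.26958147e-02,  2.33614259e-06]), 'tcp_pos': array([ 0.27799046, -0.6145827 ,  0.23045959]), 'ee_rot': array([-3.13993559e+00,  8.57808206e-05,  4.24815597e-01]), 'contact_force': array([ 1.36867493, -0.4101561 , -0.62242894]), 'moment': array([ 0.05435564, -0.03593339, -0.02482301]), 'gripper_force': 0.0, 'finger_gap': 1.0014778520317387}
top ring_grip 0.94 [274. 320.] [0.478 0.007 0.15 ]
top ring_grip 0.71 [176. 403.] [ 0.633 -0.133  0.149]
top mill 0.92 [193. 388.] [ 0.615 -0.118  0.106]
top mill 0.57 [278. 316.] [0.471 0.015 0.151]
top jar 0.92 [310. 252.] [0.422 0.12  0.076]
top cup 0.9 [343. 331.] [ 0.357 -0.021  0.004]
top tape 0.91 [270. 399.] [ 0.488 -0.155  0.006]
top brush 0.85 [218. 304.] [0.591 0.024 0.018]
scene ring_grip 0.85 [160. 181.] [ 0.638 -0.12   0.15 ]
scene ring_grip 0.81 [154. 284.] [0.47  0.001 0.149]
scene mill 0.78 [182. 284.] [0.496 0.03  0.108]
scene mill 0.61 [183. 191.] [ 0.641 -0.094  0.102]
scene jar 0.64 [213. 338.] [0.439 0.139 0.067]
scene cup 0.56 [159. 314.] [ 0.345 -0.031  0.01 ]
scene tape 0.7 [160. 242.] [ 0.476 -0.149  0.   ]
scene brush 0.65 [230. 246.] [0.597 0.028 0.02 ]
scene brush 0.25 [156. 313.] [ 0.349 -0.032  0.024]
```

View pics/top.png

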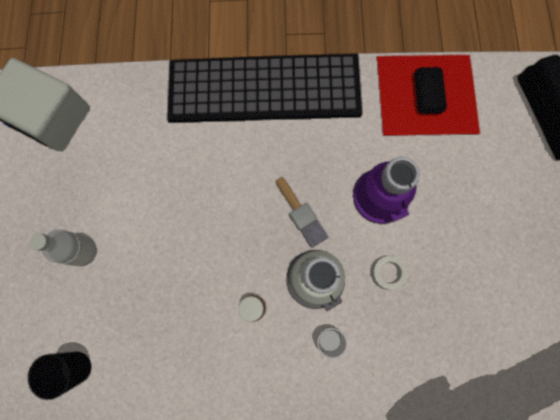

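View pics/scene.png

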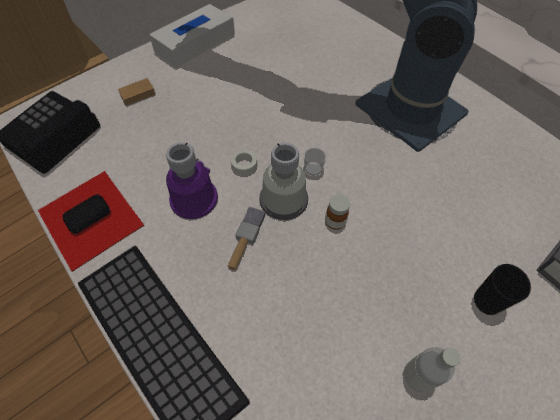

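Candidates for the ring: the white mill's (top 274,320; scene 154,284) and the purple look-alike's (top 176,403; scene 160,181). I choose the white one. The top picture also shows the jar (310,252), cup (343,331), tape (270,388) and brush (225,303), all lower than the ring. Next comes the ring's position and a close crop.

Run:
```python
from h import *
for c,g in [('top',(274,320)),('scene',(154,284))]:
    p,d=robot.camera(c); i,T=pose(c)
    for r in robot.regions_of('ring_grip',c):
        a=r['at']
        if np.hypot(a[0]-g[0],a[1]-g[1])<25:
            rr,cc=np.where(r['mask']); P=np.array([atd(i,T,(u,v),d[u,v]) for u,v in zip(rr,cc) if d[u,v]>0])
            t=P[(P[:,2]>.16)&(P[:,2]<.175)]
            (cx,cy),rad=cv2.minEnclosingCircle(t[:,:2].astype(np.float32))
            print(c,a,len(P),len(t),'enc',cx,cy,rad,'med',np.median(t,0))
    save(cv2.resize(p[g[0]-50:g[0]+50,g[1]-60:g[1]+60],None,fx=4,fy=4),c+'_c.png') if c=='scene' else 0
s=robot.state();print(s['tcp_pos'],s['ee_rot'])
```

```text
top [272.7, 322.3] 1071 431 enc 0.47484931349754333 0.006326085887849331 0.02817518822848797 med [0.47545205 0.00533622 0.16545136]
scene [156.7, 284.0] 746 286 enc 0.4759387969970703 0.007835069671273232 0.02848580852150917 med [0.47766241 0.00932666 0.16577889]
[ 0.27820851 -0.61502033  0.23131979] [ 3.14153423e+00 -1.76369036e-05  4.24785781e-01]
```

View pics/scene_c.png

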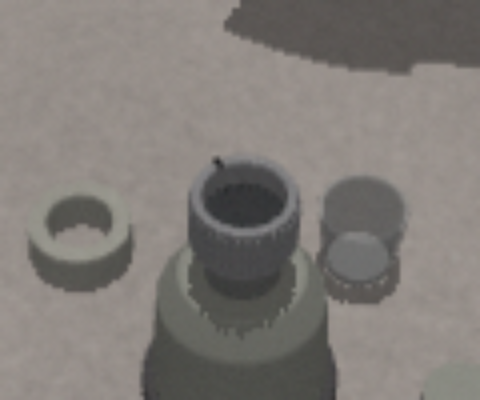

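The crop shows the white mill with its grey knurled ring at about (240,210), the tape on the left and the cup on the right. The ring axis is near (0.475, 0.007), so I'm moving above it.

Emit:
move_arm([
  [0.0854, 0.0218, -0.0243, 0, 0],
  [0.0854, 0.0218, -0.0243, 0, 0],
  [0.0854, 0.0218, -0.0243, 0, 0],
  [0.0854, 0.0218, -0.0243, 0, 0],
  [0.0854, 0.0218, -0.0243, 0, 0],
  [0.0854, 0.0218, -0.0243, 0, 0],
  [0.0854, 0.0218, -0.0243, 0, 0],
  [0.0854, 0.0218, -0.0243, 0, 0],
  [0.0854, 0.0218, -0.0243, 0, 0],
  [0.0854, 0.0218, -0.0243, 0, 0],
  [0.0854, 0.0218, -0.0243, 0, 0],
  [0.0854, 0.0218, -0.0243, 0, 0],
  [0.0854, 0.0218, -0.0243, 0, 0],
  [0.0854, 0.0218, -0.0243, 0, 0],
  [0.0854, 0.0218, -0.0243, 0, 0],
  [0.0854, 0.0218, -0.0243, 0, 0],
  [0.0854, 0.0218, -0.0243, 0, 0],
  [0.0854, 0.0218, -0.0243, 0, 0],
  [0.0854, 0.0218, -0.0243, 0, 0],
  [0.0854, 0.0218, -0.0243, 0, 0],
])

```text
time_s: 2.57
tcp_pos: [0.4755, 0.0091, 0.2316]
ee_rot: [3.141, -0.001, 0.425]
contact_force: [0.8, -0.4, 0.3]
finger_gap: 1.002
gripper_force: 0.0
```

Emit:
move_arm([
  [0.0854, 0, 0, 0, -0.1],
  [0.0854, 0, 0, 0, -0.1],
  [0.0854, 0, 0, 0, -0.1],
  [0.0854, 0, 0, 0, -0.1],
  [0.0854, 0, 0, 0, -0.1],
  [0.0854, 0, 0, 0, -0.1],
  [0.0854, 0, 0, 0, -0.1],
  [0.0854, 0, 0, 0, -0.1],
  [0.0854, 0, 0, 0, -0.1],
  [0.0854, 0, 0, 0, -0.1],
  [0.0854, 0, 0, 0, 0],
  [0.0854, 0, 0, 0, 0],
])

```text
time_s: 3.57
tcp_pos: [0.4752, 0.0073, 0.2314]
ee_rot: [3.141, -0.0, 1.421]
contact_force: [-0.3, -0.4, -0.1]
finger_gap: 1.004
gripper_force: 0.0
```

Run:
```python
from h import *
s=robot.state();print(s['time_s'],s['joint_pos'],s['tcp_pos'],s['ee_rot'],s['contact_force'],s['moment'])
i,T=pose('wrist'); p,d=robot.camera('wrist'); save(p,'w1.png')
for r in robot.regions_of('ring_grip','wrist'):
    a=r['at']; rr,cc=np.where(r['mask']); P=np.array([atd(i,T,(u,v),d[u,v]) for u,v in zip(rr,cc) if d[u,v]>0])
    t=P[(P[:,2]>.16)&(P[:,2]<.175)]
    print(r['p'],a,len(P),len(t))
    if len(t)>20:
        print(cv2.minEnclosingCircle(t[:,:2].astype(np.float32)),np.median(t,0))
```

```text
3.5667 [ 0.19245403  0.29734895 -0.4000606   1.93553146  0.14215867  0.93564291
 -0.42585156] [0.47519145 0.00732941 0.23138362] [ 3.14143918e+00 -1.19373870e-04  1.42139657e+00] [-0.32177384 -0.38267606 -0.10886736] [-0.00500523 -0.03133124 -0.00176733]
0.72 [219.5, 278.5] 5356 2202
((0.4750186502933502, 0.006848068907856941), 0.028178084641695023) [0.47515401 0.00950664 0.16555655]
0.56 [314.0, 484.1] 766 10
```

View pics/w1.png

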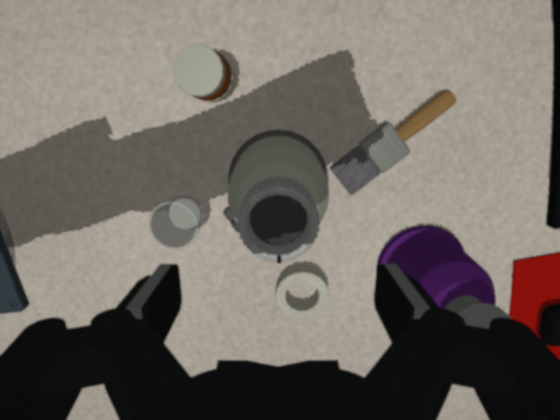

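The wrist picture shows the white mill's ring centred at (219,278) between the fingers, with the purple mill off to the lower right. The tool is aligned to within 1 mm, so I'll descend and close.

Emit:
move_arm([
  [0.0854, 0, 0, 0.0107, 0],
  [0.0854, 0, 0, 0.0107, 0],
  [0.0854, 0, 0, 0.0107, 0],
  [0.0854, 0, 0, 0.0107, 0],
  [0.0854, 0, 0, 0.0107, 0],
  [0.0854, 0, 0, 0.0107, 0],
  [0.0854, 0, 0, 0.0107, 0],
  [0.0854, 0, 0, 0.0107, 0],
  [0.0854, 0, 0, 0.0107, 0],
  [0.0854, 0, 0, 0.0107, 0],
  [0.0854, 0, 0, 0, 0],
  [0.0854, 0, 0, 0, 0],
])

```text
time_s: 4.67
tcp_pos: [0.4749, 0.0076, 0.1242]
ee_rot: [-3.141, 0.0, 1.424]
contact_force: [0.1, -0.7, 0.9]
finger_gap: 1.001
gripper_force: 0.0
```

Emit:
move_arm([
  [0.05, 0, 0, 0, 0],
  [0.05, 0, 0, 0, 0],
  [0.05, 0, 0, 0, 0],
  [0.05, 0, 0, 0, 0],
  [0.05, 0, 0, 0, 0],
  [0.05, 0, 0, 0, 0],
  [0.05, 0, 0, 0, 0],
  [0.05, 0, 0, 0, 0],
  [0.05, 0, 0, 0, 0],
  [0.05, 0, 0, 0, 0],
  [0.05, 0, 0, 0, 0],
  [0.05, 0, 0, 0, 0],
])

```text
time_s: 5.67
tcp_pos: [0.4758, 0.0075, 0.1253]
ee_rot: [3.14, -0.0, 1.424]
contact_force: [-0.6, -1.0, 6.2]
finger_gap: 0.643
gripper_force: 62.2
```

```bash
cat > st.py <<'E'
from h import *
s=robot.state();print(s['time_s'],'q7',s['joint_pos'][6],'yaw deg',np.degrees(s['ee_rot'][2]),s['tcp_pos'],'F',s['contact_force'],'M',s['moment'],s['finger_gap'],s['gripper_force'],'tau7',s['joint_efforts'][6])
E
python3 st.py
```

```text
5.6667 q7 -0.5210345819668518 yaw deg 81.6114657002373 [0.47575623 0.00751589 0.12528188] F [-0.58056223 -0.99725358  6.2077376 ] M [-0.05393177  0.17396742  0.06622943] 0.6433255774316026 62.247394323349 tau7 -0.03802923602052033
```

Emit:
move_arm([
  [0.05, 0, 0, 0, 0.0175],
  [0.05, 0, 0, 0, 0.0175],
  [0.05, 0, 0, 0, 0.0175],
  [0.05, 0, 0, 0, 0.0175],
  [0.05, 0, 0, 0, 0],
  [0.05, 0, 0, 0, 0],
])

```text
time_s: 6.17
tcp_pos: [0.4758, 0.0075, 0.1253]
ee_rot: [3.14, -0.0, 1.354]
contact_force: [-1.6, -0.4, 4.9]
finger_gap: 0.638
gripper_force: 62.2
```

```bash
python3 st.py
```

```text
6.1667 q7 -0.5767873271550441 yaw deg 77.59021035587361 [0.47576408 0.00749664 0.1252587 ] F [-1.63788352 -0.42107119  4.89017805] M [-0.06106274  0.10620087  0.06119513] 0.6383099443408768 62.21284747123718 tau7 -0.0562311674002558
```

Emit:
move_arm([
  [0.05, 0, 0, 0, 0.035],
  [0.05, 0, 0, 0, 0.035],
  [0.05, 0, 0, 0, 0.035],
  [0.05, 0, 0, 0, 0.035],
  [0.05, 0, 0, 0, 0],
  [0.05, 0, 0, 0, 0],
])

```text
time_s: 6.67
tcp_pos: [0.4758, 0.0075, 0.1253]
ee_rot: [3.14, -0.001, 1.214]
contact_force: [0.3, -0.4, 5.2]
finger_gap: 0.642
gripper_force: 62.1
```

```bash
python3 st.py
```

```text
6.6667 q7 -0.6879757574586471 yaw deg 69.55384376511115 [0.47583829 0.0074501  0.12526024] F [ 0.27331763 -0.36742909  5.20934249] M [-0.06710953  0.08675694 -0.09527953] 0.6421357995086524 62.09550976753235 tau7 -0.07531151873990893
```

Emit:
move_arm([
  [0.05, 0, 0, 0, 0.0305],
  [0.05, 0, 0, 0, 0.0305],
  [0.05, 0, 0, 0, 0.0305],
  [0.05, 0, 0, 0, 0.0305],
  [0.05, 0, 0, 0, 0],
  [0.05, 0, 0, 0, 0],
])

```text
time_s: 7.17
tcp_pos: [0.4759, 0.0074, 0.1253]
ee_rot: [3.14, -0.001, 1.092]
contact_force: [0.4, -0.3, 6.1]
finger_gap: 0.646
gripper_force: 62.0
```

```bash
python3 st.py
```

```text
7.1667 q7 -0.7845124671120045 yaw deg 62.56816299736911 [0.47589593 0.00744662 0.12527633] F [ 0.35018103 -0.25636865  6.08258922] M [-0.11751671  0.0671809   0.00465087] 0.64579612206569 62.02947020530701 tau7 -0.06994483061134815
```

```bash
cat > st.py <<'E'
from h import *
M=[];F=[]
for k in range(6):
    s=robot.state(); M.append(s['moment'][2]); F.append(s['contact_force']); robot.camera('top')
print('%.2f'%s['time_s'],'q7 %.3f yaw %.2f'%(s['joint_pos'][6],np.degrees(s['ee_rot'][2])),'F',np.mean(F,0).round(1),'Mz %.3f sd %.3f'%(np.mean(M),np.std(M)),s['gripper_force'],'tau7 %.4f'%s['joint_efforts'][6])
E
python3 st.py
```

```text
7.42 q7 -0.784 yaw 62.58 F [-0.2 -0.7  5.7] Mz -0.025 sd 0.030 62.030067443847656 tau7 0.0417
```

Emit:
move_arm([
  [0.05, 0, 0, 0, 0.0437],
  [0.05, 0, 0, 0, 0.0437],
  [0.05, 0, 0, 0, 0.0437],
  [0.05, 0, 0, 0, 0.0437],
  [0.05, 0, 0, 0, 0.0437],
  [0.05, 0, 0, 0, 0.0437],
  [0.05, 0, 0, 0, 0],
  [0.05, 0, 0, 0, 0],
])

```text
time_s: 8.13
tcp_pos: [0.476, 0.0074, 0.1253]
ee_rot: [3.14, -0.001, 0.83]
contact_force: [-0.9, -1.2, 6.2]
finger_gap: 0.646
gripper_force: 62.2
```

```bash
python3 st.py
```

```text
8.38 q7 -0.991 yaw 47.59 F [-0.4 -0.6  6.3] Mz -0.026 sd 0.039 62.17413783073425 tau7 0.0309
```

Emit:
move_arm([
  [0.05, 0, 0, 0, 0.035],
  [0.05, 0, 0, 0, 0.035],
  [0.05, 0, 0, 0, 0],
  [0.05, 0, 0, 0, 0],
])

```text
time_s: 8.77
tcp_pos: [0.476, 0.0074, 0.1253]
ee_rot: [3.14, -0.002, 0.76]
contact_force: [0.1, -1.1, 6.7]
finger_gap: 0.643
gripper_force: 62.2
```

```bash
python3 st.py
```

```text
9.02 q7 -1.046 yaw 43.58 F [-0.2 -1.   6.4] Mz -0.055 sd 0.014 62.212289571762085 tau7 0.0720
```

Emit:
move_arm([
  [0.05, 0, 0, 0, 0.035],
  [0.05, 0, 0, 0, 0.035],
  [0.05, 0, 0, 0, 0],
  [0.05, 0, 0, 0, 0],
])

```text
time_s: 9.4
tcp_pos: [0.476, 0.0073, 0.1253]
ee_rot: [3.14, -0.002, 0.69]
contact_force: [1.0, -1.2, 5.2]
finger_gap: 0.644
gripper_force: 62.2
```

```bash
python3 st.py
```

```text
9.65 q7 -1.101 yaw 39.57 F [-0.  -0.7  6.1] Mz -0.058 sd 0.019 62.24265217781067 tau7 0.0568
```

Emit:
move_arm([
  [0.05, 0, 0, 0, 0.035],
  [0.05, 0, 0, 0, 0.035],
  [0.05, 0, 0, 0, 0],
  [0.05, 0, 0, 0, 0],
])

```text
time_s: 10.03
tcp_pos: [0.4761, 0.0073, 0.1253]
ee_rot: [3.14, -0.002, 0.62]
contact_force: [0.2, -1.7, 6.3]
finger_gap: 0.645
gripper_force: 62.3
```

```bash
python3 st.py
python3 - <<'E'
from h import *
p,d=robot.camera('scene'); save(cv2.resize(p[90:220,210:350],None,fx=4,fy=4),'s2.png')
E
```

```text
10.28 q7 -1.156 yaw 35.56 F [-0.3 -1.3  6.1] Mz -0.010 sd 0.021 62.28443384170532 tau7 0.0221
```

View pics/s2.png

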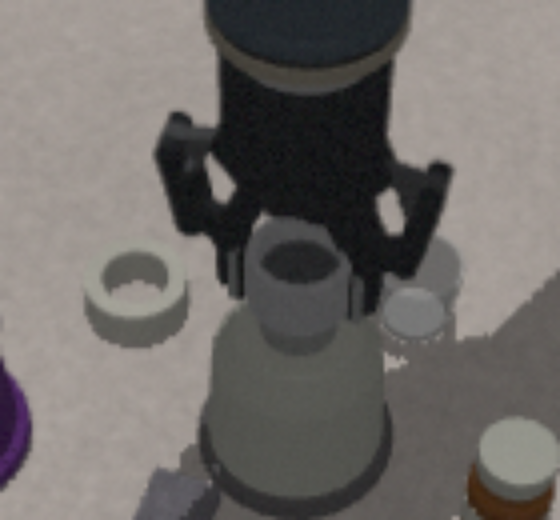

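The picture shows the fingers closed on the white mill's ring at about (300,280), with the bystanders undisturbed. No touch so far, so I continue.

Emit:
move_arm([
  [0.05, 0, 0, 0, 0.03],
  [0.05, 0, 0, 0, 0.03],
  [0.05, 0, 0, 0, 0],
  [0.05, 0, 0, 0, 0],
])

```text
time_s: 10.72
tcp_pos: [0.4761, 0.0073, 0.1253]
ee_rot: [3.14, -0.002, 0.56]
contact_force: [-0.4, -0.9, 6.6]
finger_gap: 0.645
gripper_force: 62.3
```

```bash
python3 st.py
```

```text
10.97 q7 -1.203 yaw 32.12 F [ 0.1 -1.2  5.8] Mz -0.046 sd 0.023 62.27667689323425 tau7 0.0386
```

Emit:
move_arm([
  [0.05, 0, 0, 0, 0.04],
  [0.05, 0, 0, 0, 0.04],
  [0.05, 0, 0, 0, 0.04],
  [0.05, 0, 0, 0, 0.04],
  [0.05, 0, 0, 0, 0.04],
  [0.05, 0, 0, 0, 0],
  [0.05, 0, 0, 0, 0],
])

```text
time_s: 11.6
tcp_pos: [0.4761, 0.0072, 0.1253]
ee_rot: [3.141, -0.002, 0.361]
contact_force: [0.6, -2.2, 5.6]
finger_gap: 0.641
gripper_force: 62.4
```

```bash
python3 st.py
```

```text
11.85 q7 -1.360 yaw 20.68 F [ 0.6 -1.6  5.8] Mz 0.149 sd 0.018 62.376941442489624 tau7 -0.1463
```

Emit:
move_arm([
  [0.05, 0, 0, 0, 0.0175],
  [0.05, 0, 0, 0, 0.0175],
  [0.05, 0, 0, 0, 0],
  [0.05, 0, 0, 0, 0],
])

```text
time_s: 12.23
tcp_pos: [0.4761, 0.0072, 0.1253]
ee_rot: [3.141, -0.002, 0.326]
contact_force: [0.9, -1.6, 6.3]
finger_gap: 0.643
gripper_force: 62.4
```

```bash
python3 st.py
```

```text
12.48 q7 -1.387 yaw 18.71 F [ 0.2 -1.5  6.1] Mz 0.332 sd 0.035 62.369667291641235 tau7 -0.3306
```

Clear touch: Mz rises about 5 N m/rad, starting at the notch 60° clockwise of the start (yaw ≈ 21.6°). Backing off four clicks takes the yaw to 81.6°, a turn of −62.9°.

Emit:
move_arm([
  [0.05, 0, 0, 0, -0.061],
  [0.05, 0, 0, 0, -0.061],
  [0.05, 0, 0, 0, -0.061],
  [0.05, 0, 0, 0, -0.061],
  [0.05, 0, 0, 0, -0.061],
  [0.05, 0, 0, 0, -0.061],
  [0.05, 0, 0, 0, -0.061],
  [0.05, 0, 0, 0, -0.061],
  [0.05, 0, 0, 0, -0.061],
  [0.05, 0, 0, 0, -0.061],
  [0.05, 0, 0, 0, -0.061],
  [0.05, 0, 0, 0, -0.061],
  [0.05, 0, 0, 0, -0.061],
  [0.05, 0, 0, 0, -0.061],
  [0.05, 0, 0, 0, -0.061],
  [0.05, 0, 0, 0, -0.061],
  [0.05, 0, 0, 0, -0.061],
  [0.05, 0, 0, 0, -0.061],
  [0.05, 0, 0, 0, 0],
  [0.05, 0, 0, 0, 0],
])

```text
time_s: 14.2
tcp_pos: [0.4757, 0.0075, 0.1253]
ee_rot: [3.14, -0.0, 1.424]
contact_force: [-1.3, 0.4, 6.8]
finger_gap: 0.645
gripper_force: 62.7
```

```bash
python3 st.py
```

```text
14.45 q7 -0.522 yaw 81.59 F [-1.3 -0.5  7.2] Mz 0.174 sd 0.036 62.70388126373291 tau7 -0.1501
```

Emit:
move_arm([
  [0.05, 0, 0, 0, -0.0175],
  [0.05, 0, 0, 0, -0.0175],
  [0.05, 0, 0, 0, 0],
  [0.05, 0, 0, 0, 0],
  [0.05, 0, 0, 0, 0],
])

```text
time_s: 14.92
tcp_pos: [0.4757, 0.0075, 0.1253]
ee_rot: [3.14, -0.0, 1.459]
contact_force: [-1.3, -0.5, 7.3]
finger_gap: 0.639
gripper_force: 62.7
```

```bash
python3 st.py
```

```text
15.17 q7 -0.494 yaw 83.59 F [-1.4 -0.1  7.1] Mz 0.026 sd 0.029 62.69052028656006 tau7 -0.0245
```

Emit:
move_arm([
  [0.05, 0, 0, 0, 0.0175],
  [0.05, 0, 0, 0, 0.0175],
  [0.05, 0, 0, 0, 0.0175],
  [0.05, 0, 0, 0, 0.0175],
  [0.05, 0, 0, 0, 0],
  [0.05, 0, 0, 0, 0],
  [0.05, 0, 0, 0, 0],
])

```text
time_s: 15.8
tcp_pos: [0.4758, 0.0075, 0.1253]
ee_rot: [3.14, -0.0, 1.389]
contact_force: [-0.9, -0.4, 7.6]
finger_gap: 0.643
gripper_force: 62.7
```

```bash
python3 st.py
python3 - <<'E'
from h import *
p,d=robot.camera('scene'); save(cv2.resize(p[90:220,210:350],None,fx=4,fy=4),'s3.png')
E
```

```text
16.05 q7 -0.550 yaw 79.57 F [-0.7 -0.2  7.2] Mz -0.006 sd 0.027 62.66293287277222 tau7 0.0034
```

Emit:
move_arm([
  [0.05, 0, 0, 0, -0.0175],
  [0.05, 0, 0, 0, -0.0175],
  [0.05, 0, 0, 0, 0],
  [0.05, 0, 0, 0, 0],
  [0.05, 0, 0, 0, 0],
])

```text
time_s: 16.57
tcp_pos: [0.4758, 0.0075, 0.1253]
ee_rot: [3.14, -0.0, 1.424]
contact_force: [-0.8, 0.4, 7.6]
finger_gap: 0.641
gripper_force: 62.6
```

```bash
python3 st.py
```

```text
16.82 q7 -0.522 yaw 81.59 F [-1.3 -0.2  7.8] Mz 0.036 sd 0.030 62.64795184135437 tau7 -0.0413
```

View pics/s3.png

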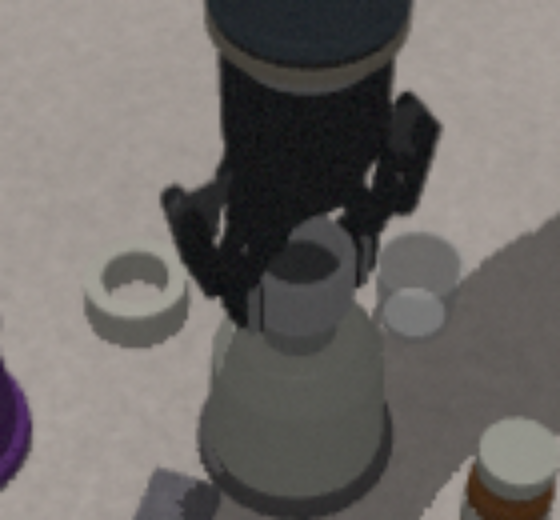

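The reading is back to its value at the start of the grip; the earlier 0.17 was a transient. The picture shows the ring at (300,280) still gripped, bystanders unmoved. I'll release and rise to the earlier viewing pose to check the ring's mark.

Emit:
move_arm([
  [0.0854, 0, 0, 0, 0],
  [0.0854, 0, 0, 0, 0],
  [0.0854, 0, 0, 0, 0],
  [0.0854, 0, 0, 0, 0],
  [0.0854, 0, 0, 0, 0],
  [0.0854, 0, 0, 0, 0],
  [0.0854, 0, 0, 0, 0],
  [0.0854, 0, 0, 0, 0],
  [0.0854, 0, 0, 0, 0],
  [0.0854, 0, 0, 0, 0],
])

```text
time_s: 17.7
tcp_pos: [0.4751, 0.0075, 0.1243]
ee_rot: [-3.142, -0.0, 1.424]
contact_force: [0.5, -0.4, 0.1]
finger_gap: 0.997
gripper_force: 0.0
```

Emit:
move_arm([
  [0.0854, 0, 0, -0.0107, 0],
  [0.0854, 0, 0, -0.0107, 0],
  [0.0854, 0, 0, -0.0107, 0],
  [0.0854, 0, 0, -0.0107, 0],
  [0.0854, 0, 0, -0.0107, 0],
  [0.0854, 0, 0, -0.0107, 0],
  [0.0854, 0, 0, -0.0107, 0],
  [0.0854, 0, 0, -0.0107, 0],
  [0.0854, 0, 0, -0.0107, 0],
  [0.0854, 0, 0, -0.0107, 0],
  [0.0854, 0, 0, 0, 0],
  [0.0854, 0, 0, 0, 0],
])

```text
time_s: 18.7
tcp_pos: [0.4753, 0.0075, 0.2314]
ee_rot: [3.141, -0.0, 1.423]
contact_force: [0.1, -0.1, -0.5]
finger_gap: 1.002
gripper_force: 0.0
```

Run:
```python
from h import *
p,d=robot.camera('wrist'); save(p,'w2.png'); print(robot.state()['time_s'],robot.state()['contact_force'])
a=cv2.imread('pics/w1.png')[160:280,220:340];b=cv2.imread('pics/w2.png')[160:280,220:340]
cv2.imwrite('pics/cmp.png',np.hstack([cv2.resize(x,None,fx=3,fy=3) for x in (a,b)]))
```

```text
18.75 [-0.39254832  0.42940838 -0.28062158]
```

View pics/cmp.png

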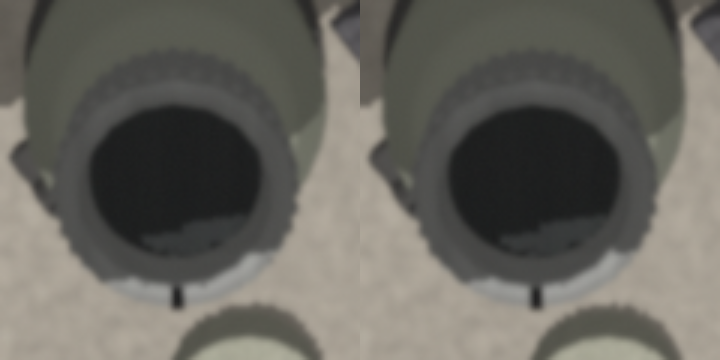

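Left (before) and right (after) show the rim mark at the same place, (177,297) and (536,297), as 60° in and four clicks back should give. The fingers are clear of everything, so I'm handing in.

```bash
python3 -c "
from cell import robot
print(robot.job_done())"
```

```text
the job is handed in; nothing more can be done
None
```

I handed the job in: the ring was turned clockwise until the burrs touched at the notch 60° from its start (about 0.33 N m at most in the readings), backed off four clicks and released, with the mill's neighbours left where they were.

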